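Zero the meter and hover the probe over the shield can of an opened router

TASK

Press the zero button on the small meter while the cordless probe still stands in its cradle. Then take the probe by its upright grip, carry it over the clutter to the opened router and hold it upright with its flat underside about 1 cm above the oblong metal shield can on the circuit board, centred on the can, its long sides lined up with the can's, and never touching the router or anything on its board. Finish while still holding the probe hovering there, and leave all the other things on the desk undisturbed.

Things in the scene. Friction and masses are not known exactly. Their poses are not given: they have to be found in the camera images.
- probe: Cordless probe, loose, 0.14 kg, standing upright: a black head 44 (along its x) x 28 (y) x 16 mm high, and on it a beige upright grip 40 (x) x 24 (y) mm that reaches from 16 to 105 mm above the underside. Half-turn symmetric. Origin: centre of its flat underside (measuring face); z up. Take the grip from above across its 24 mm (its y).
- cradle: The grey plastic cradle fixed to the desk, a shallow open tray 62 (x) x 46 (y) x 14 mm high, walls 4 mm, inner floor 5 mm above the desk, in which the probe stands with 5 mm play all round. Origin at the centre of its underside.
- zero (a joint): Travel of the meter's zero button in m: 0 released, 0.006 fully down (5 N); it springs back. Zeroed once it has been down beyond 0.0045.
- zero_top (a point): Centre of the top of the zero button: a grey round push button 24 mm across in a black 40 mm housing, its top 67 mm above the desk, on the beige meter (a flat box 150 x 100 x 45 mm, fixed, with a grey screen beside the button); pressed straight down.
- router: Opened router, fixed: a black open tray 150 (x) x 190 (y) mm with walls 4 mm thick and 34 mm high, in it a green circuit board whose surface is 12 mm above the desk. Sockets on its -x side. Origin: centre of its underside. On the board stand the shield can, a square chip and a capacitor, in a row along y about 52 mm apart, in any order.
- shield_can: The target: the oblong bare-metal shield can on the board, 44 (x) x 28 (y) x 6 mm high, the same outline as the probe's head. Origin at the centre of its underside, on the board. Its top is 18 mm above the desk.
- can_top (a point): Centre of the shield can's flat top; axes as the can's (x along its 44 mm).
- square_chip: Square black chip on the board, 24 x 24 x 4 mm, not the target. Origin at the centre of its underside.
- capacitor: Round black capacitor with a metal top on the board, 20 mm across, 10 mm high, not the target. Origin at the centre of its underside.
- cover: The router's black bottom cover with nine windows, standing on edge in a grey stand between cradle and router: 184 mm long (x), 140 mm high, 6 mm thick (y), its foot 100 x 60 mm. One loose piece, 0.6 kg; leave alone. Origin at the centre of its underside.
- drive: External disk drive in aluminium standing upright, 80 (x) x 45 (y) x 115 mm high, loose; leave alone. Origin at the centre of its underside.
- screw_cup: Small open steel cup for screws, 60 mm across, 30 mm high, loose; leave alone. Origin at the centre of its underside.
- adapter: Black mains adapter brick, 85 (x) x 48 (y) x 32 mm high, loose; leave alone. Origin at the centre of its underside.
- tape: Small roll of white plastic tape lying flat, 56 mm across, 19 mm high, loose; leave alone. Origin at the centre of its underside.
Things that resemble listed ones, but are neither listed nor needed, are in the scene too. What is shaped like the probe but pink is not meant.

How it is judged:
On the way:
1. the zero button is pressed down beyond 4.5 mm while the probe stands in its cradle (value of joint zero above 0.0045 m and distance of probe from where it was at the start of the episode below 0.01 m and angle between probe's own z axis and vertical below 0.1 rad), for 0.05 s.
At the end, for the whole second after the job is handed in: The probe is held still in the fingers, its underside 3 to 18 mm above the can's top, centred within 7 mm, long axes aligned within 8 degrees, upright within 5.7 degrees, touching neither the router nor its board's parts; bystanders within 20 mm of their starts (z of probe in the frame of can_top between 0.003 and 0.018 m and horizontal distance between probe and can_top below 0.007 m and angle between the x axis of probe and the x axis of shield_can, either way round below 0.14 rad and angle between probe's own z axis and vertical below 0.1 rad and linear speed of probe below 0.02 m/s and contact force between probe and the fingers above 2 N and contact force between probe and router below 0.2 N and contact force between probe and shield_can below 0.2 N and contact force between probe and square_chip below 0.2 N and contact force between probe and capacitor below 0.2 N and distance of each of cover, drive, screw_cup, adapter, tape from where it was at the start of the episode below 0.02 m); the arm keeps its last pose, push and grip.
It fails at once if the probe touches the router or a part on its board (contact force between probe and router above 0.5 N or contact force between probe and shield_can above 0.5 N or contact force between probe and square_chip above 0.5 N or contact force between probe and capacitor above 0.5 N).
It fails at once if a bystander is displaced or knocked over (distance of any of cover, drive, screw_cup, adapter, tape from where it was at the start of the episode above 0.02 m or angle between any of cover, drive, screw_cup's own z axis and vertical above 0.35 rad).
It also fails if it takes over 54 s, if anything falls off the work surface, if the arm or the gripper's body presses on something with over 40 N, if the wrist force passes 120 N, or if a joint passes its speed limit or range.

ROBOT

A 6-joint arm with a two-finger parallel gripper is mounted at the origin on the work surface. World frame = base frame: x ahead of the robot, y to its left, z up, the work surface at z = 0. Lengths are in m, angles in rad, forces in N, time in s.
With the tool pointing down it reaches from about 0.25 to 0.775 m from the base axis. Payload 4 kg.
Tool frame: the origin (TCP) lies at the very end of the fingers, on their centre line; the grasp point (between the pads) lies 19 mm behind it; z points along the fingers, y is the line along which they close (so a half turn about z gives the same grasp; the last joint's range is limited). The gripper opens to 85 mm and grips with 20 to 120 N. Pads are 22 mm wide; open, the fingers measure 114 mm over their backs; the gripper's body (76 mm by 85 mm) begins 54 mm behind the grasp point. The pads swing forward as they close: fully open they stand 13 mm farther back than shut.
Start: joints at [-1.325, 0.087, 1.371, -0, 1.684, -0.103], TCP at [0.188, -0.517, 0.231] pointing down, gripper open.
Joint ranges: [-3.1, 3.1], [-0.76, 2.03], [0.27, 2.55], [-1.08, 4.22], [0.17, 2.65], [-2.57, 2.57]. Speed limits (rad/s): [2.79, 2.79, 3.14, 3.14, 3.14, 3.14].

INTERFACE

Orientations are given as a unit quaternion [x, y, z, w].
In Python, from workcell import r, optics, order gives the robot as it stands. The module is installed in compiled form; this text tells all that it offers.
- The arm moves only by the shell command python3 -m inch 'ROWS' [FORCE]. ROWS is JSON, a list of rows, each a list of 3 entries, a list of its own where there are three numbers: the shift along the tool's x, y, z in units of 30 cm (1.0 is 30 cm), then the turn, a rotation vector about the tool's x, y, z in units of 0.15 rad (1.0 is 0.15 rad), then the opening, from -1 (shut) to 1 (fully open). A call has 1 to 8 rows; each row shifts and turns the commanded pose from where the row before left it, along the tool's axes as they then stand; what a row does not reach is not made up. A row lasts 1/8 s, in which the tool goes at most 62.5 mm and 10.7 degrees, less where a joint would pass 70% of its speed; a pose out of reach is approached as far as the arm can. A call with a number of a shift or a turn outside -1 to 1 is refused whole. A call with a gripper value outside its range is refused whole. The fingers move at their own pace and stop on an object; FORCE is the grip in N (left out, the last holds). Time passes only in rows, so rows that do not move let the fingers close. It gives the time, the measured TCP pose, the force, the opening and the grip force at its end, in the units of the state.
- r.sense(): the state, without advancing time (a new reading comes with each control period).
- optics.grab_frame(name): name is "scene" or "side" or "wrist"; returns the picture (480x640x3 uint8, blue, green, red); there is no depth.
- optics.camera_params(name): a dict with "intrinsics" (3x3 intrinsics, pixels), "R" (3x3) and "t" (3): a world point X has camera coordinates R X + t. Camera axes: x right, y down, z forward; pixel columns grow to the right and rows downward; lengths in m; the calibration is good to about 2 mm. A picture is of the moment at which its call begins: read the wrist's pose just before it. camera_params takes no time and is no camera call; for the wrist camera it gives the pose at the moment of the call.
- order.sign_off(): hands the job in; it is judged then, once.
Trained networks look in the newest picture that a camera, given by its name, has taken for a name from the list of things; names that differ only in an ending like _2 or _b are one class to them, and where a whole thing is asked for, a point or a joint stands for the part that bears it (a point fixed in the world has none). Each returns a list of dicts, best first, with "conf" (0 to 1); they miss things now and then, are a little off and sometimes report something else, mostly with a low value. They report only what shows in the picture. A call takes as long as a camera call. They do not tell look-alikes from the thing itself.
- optics.silhouettes(camera, label): "pixels" (480x640 bool, what is visible of it).
- optics.mark_of(camera, label): "point" ([x, y, z] in m, in world coordinates, good to about 4 mm: a listed point, or the origin of a listed thing).
The state is a dict: "time": time; "joint_pos": joint angles; "qvel": joint speeds; "tau": joint torques, N m; "tool_pos": TCP position; "tool_rot": TCP orientation; "ft_force": force on the tool from outside, world axes, zero at the start; "torque": the same for the moment, N m; "width": finger opening in m; "grasp_force": force on a finger pad.
Only numpy, scipy, OpenCV 4.12 (cv2) and the standard library are available. Lean on these libraries where they do the work, as an engineer would, in place of code of your own. Each camera call takes 0.05 s, during which the arm holds its last target. There are 200 camera calls.

## Working session

There is one attempt and no reset: what is moved stays moved. The work goes in short steps, Python scripts to look and compute and a shell command to move; the robot and the scene stay as the last step left them, time stands still between calls to the robot, and variables do not carry over. Pictures are saved under pics/ and viewed, at most 10 in all, crops included, and the job is handed in when it is done.

```bash
mkdir -p pics; cat > h.py <<'E'
import numpy as np, cv2
from workcell import r, optics, order
def P(n): 
    c=optics.camera_params(n); return np.array(c["intrinsics"]),np.array(c["R"]),np.array(c["t"])
def proj(n,X):
    K,R,t=P(n); p=K@(R@np.array(X,float)+t); return p[:2]/p[2]
def back(n,uv,z):
    K,R,t=P(n); d=R.T@np.linalg.inv(K)@np.array([uv[0],uv[1],1.]); o=-R.T@t
    return o+d*(z-o[2])/d[2]
E
python3 - <<'E'
from h import *
for n in("scene","side"):
    im=optics.grab_frame(n); cv2.imwrite(f"pics/{n}0.png",im)
    for l in ["probe","cradle","zero_top","router","can_top","square_chip","capacitor","cover","drive","screw_cup","adapter","tape"]:
        print(n,l,[(np.round(m["point"],3).tolist(),round(m["conf"],2),proj(n,m["point"]).round().tolist()) for m in optics.mark_of(n,l)[:3]])
print(r.sense())
E
```

```text
scene probe [([0.536, -0.236, 0.002], 0.82, [242.0, 240.0]), ([0.52, -0.15, -0.001], 0.56, [275.0, 226.0])]
scene cradle [([0.536, -0.242, 0.001], 0.53, [240.0, 241.0])]
scene zero_top [([0.508, -0.413, 0.069], 0.58, [160.0, 234.0]), ([0.698, -0.153, 0.003], 0.51, [295.0, 285.0])]
scene router [([0.512, 0.201, 0.0], 0.89, [406.0, 187.0])]
scene can_top [([0.524, 0.144, 0.018], 0.67, [388.0, 192.0]), ([0.531, -0.029, -0.001], 0.54, [324.0, 216.0]), ([0.507, -0.411, 0.07], 0.27, [160.0, 233.0])]
scene square_chip [([0.518, 0.196, 0.012], 0.45, [406.0, 186.0])]
scene capacitor [([0.508, 0.251, 0.013], 0.63, [424.0, 178.0])]
scene cover [([0.528, -0.03, -0.003], 0.85, [323.0, 216.0]), ([0.52, 0.143, 0.021], 0.2, [387.0, 190.0])]
scene drive [([0.709, -0.054, -0.001], 0.64, [338.0, 278.0])]
scene screw_cup [([0.7, -0.152, 0.005], 0.82, [296.0, 286.0]), ([0.666, -0.26, 0.005], 0.22, [245.0, 287.0])]
scene adapter [([0.691, 0.076, -0.001], 0.7, [388.0, 256.0]), ([0.666, -0.258, 0.002], 0.7, [246.0, 287.0])]
scene tape [([0.663, -0.261, -0.001], 0.92, [245.0, 287.0])]
side probe [([0.538, -0
[... 911 characters left out ...]
 1.3, 'joint_pos': array([-1.32510057e+00,  8.71811612e-02,  1.37070063e+00, -3.37503355e-06,
        1.68356036e+00, -1.03114517e-01]), 'qvel': array([ 5.49038749e-05,  1.29095129e-03,  5.97442620e-04,  1.48718457e-03,
        7.20410874e-04, -2.21856568e-03]), 'tau': array([-4.40607182e-04, -3.51728868e+01, -3.13455427e+01, -1.73538015e-04,
        6.20559931e-04,  2.78677084e-05]), 'tool_pos': array([ 0.18797273, -0.51691007,  0.23135086]), 'tool_rot': array([9.84829965e-01, 1.73522143e-01, 3.68744661e-06, 7.51768398e-05]), 'ft_force': array([-0.5868572 , -0.27945656, -0.02093733]), 'torque': array([ 0.01344887, -0.02470486, -0.01185399]), 'grasp_force': 0.0, 'width': 0.08538977529647032}
```

View pics/scene0.png

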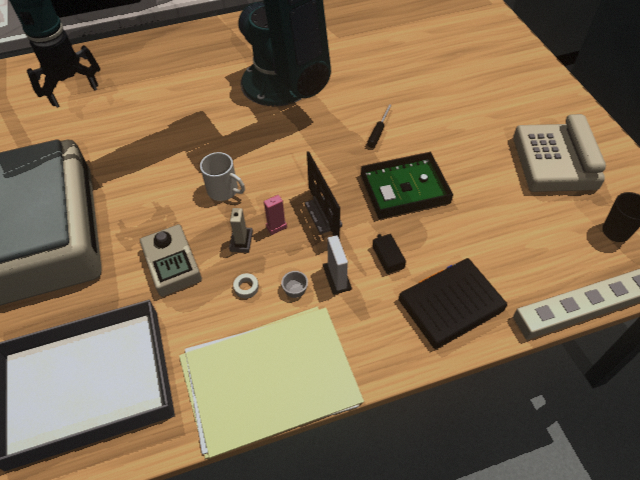

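View pics/side0.png

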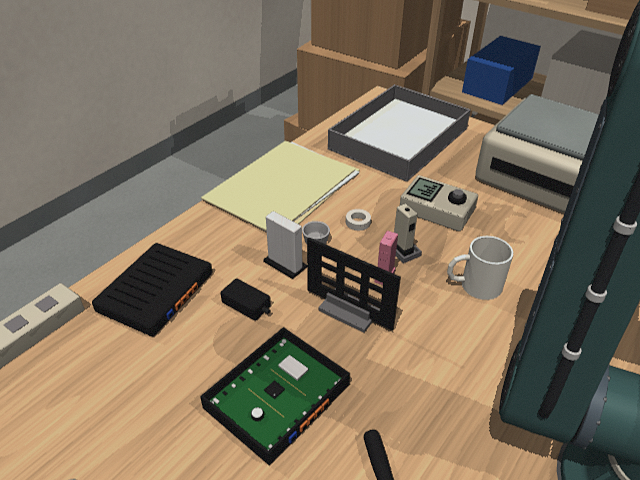

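The scene view shows a beige probe in its cradle at (240,228), and the pink look-alike at (275,213) is not meant. The router with the light can is at (388,192), and the meter's button is at (162,238). There is also a closed black router at (452,300), which is not the target. Next I'll work out the yaws and the first move.

```bash
cat >> h.py <<'E'
from scipy.spatial.transform import Rotation as Ro
def plan(X,yaw=None):
    """shift in tool axes /0.3 and turn about tool z /0.15 (world yaw of tool x)"""
    s=r.sense(); R=Ro.from_quat(s["tool_rot"]).as_matrix()
    d=R.T@(np.array(X)-s["tool_pos"]); y=np.arctan2(R[1,0],R[0,0])
    print("t",round(s["time"],2),"tcp",s["tool_pos"].round(4),"yaw",y.round(4),"shift",(d/.3).round(3),"dist mm",(np.linalg.norm(d)*1e3).round(),"tilt",np.round(R[:,2],3))
    if yaw is not None: print("turn",((y-yaw)/.15))
def rect(n,l,z,i=0):
    m=optics.silhouettes(n,l)[i]["pixels"].astype(np.uint8)
    c=max(cv2.findContours(m,0,2)[0],key=cv2.contourArea)[:,0]
    W=np.array([back(n,p,z)[:2] for p in c])
    return cv2.minAreaRect((W*1e3).astype(np.float32)), c.mean(0)
E
python3 - <<'E'
from h import *
for n in("scene","side"):
    optics.grab_frame(n)
    for l,z in [("can_top",.018),("shield_can",.018),("router",.034),("square_chip",.016)]:
        try: print(n,l,rect(n,l,z))
        except Exception as e: print(n,l,e)
plan([.507,-.411,.2],0)
E
cat /dev/null; python3 -c "
import cv2;a=cv2.imread('pics/scene0.png')[150:310,120:320];cv2.imwrite('pics/crop.png',cv2.resize(a,None,fx=4,fy=3.75,interpolation=2))"
```

```text
scene can_top (((524.0194702148438, 140.10289001464844), (30.868253707885742, 50.02515411376953), 88.7037124633789), array([386.14814815, 192.74074074]))
scene shield_can (((523.3112182617188, 140.11949157714844), (26.11117935180664, 43.99663162231445), 88.75882720947266), array([386.78571429, 192.14285714]))
scene router (((523.5977783203125, 187.0404510498047), (204.38746643066406, 178.5334014892578), 85.9200439453125), array([406.94927536, 185.97826087]))
scene square_chip (((520.4624633789062, 192.452880859375), (25.449337005615234, 24.58819007873535), 3.808236837387085), array([405.66666667, 186.        ]))
side can_top (((518.2265014648438, 147.32693481445312), (31.086299896240234, 45.86332702636719), 88.29340362548828), array([291.77777778, 366.94444444]))
side shield_can (((518.1445922851562, 147.60765075683594), (30.366806030273438, 45.880943298339844), 86.10103607177734), array([292.4375, 366.6875]))
side router (((504.10699462890625, 204.455322265625), (201.77194213867188, 163.86204528808594), 86.36945343017578), array([275.67592593, 378.80555556]))
side square_chip (((515.3856811523438, 198.7241973876953), (26.76700210571289, 25.572044372558594), 88.72265625), array([274.47619048, 388.85714286]))
t 1.8 tcp [ 0.188  -0.5169  0.2314] yaw 0.3488 shift [1.12  0.032 0.104] dist mm 338.0 tilt [ 0. -0. -1.]
turn 2.325306500143202
```

View pics/crop.png

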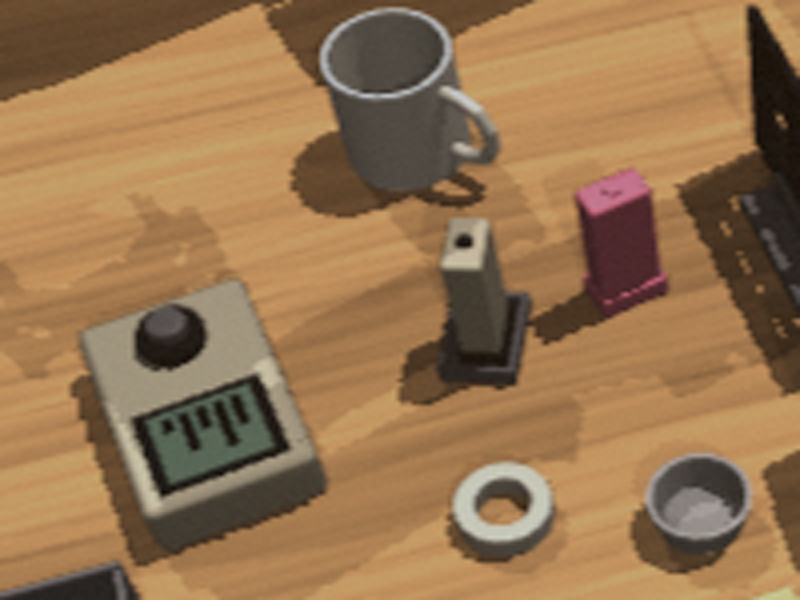

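The crop confirms the beige probe standing in the dark cradle at about (240,228). The pink look-alike is at (275,212), and the button is at about (162,235). Moving over the button now.

```bash
python3 -m inch '[[[0.18,0.005,0],[0,0,0],-1],[[0.187,0.005,0],[0,0,0],-1],[[0.187,0.005,0],[0,0,0],-1],[[0.187,0.005,0],[0,0,0],-1],[[0.187,0.006,0],[0,0,0],-1],[[0.187,0.006,0],[0,0,0],-1],[[0,0,0.05],[0,0,0.775],-1],[[0,0,0.05],[0,0,0.775],-1]]'
python3 -m inch '[[[0,0,0],[0,0,0.775],-1],[[0,0,0],[0,0,0],-1]]'
python3 - <<'E'
from h import *
optics.grab_frame("scene");
im=optics.grab_frame("wrist"); cv2.imwrite("pics/w1.png",im)
for n in("wrist","scene"):
  print([(np.round(m["point"],4),m["conf"]) for m in optics.mark_of(n,"zero_top")])
print(back("scene",(162.5,235),.067))
plan([.507,-.411,.08],0)
E
```

```text
time: 2.8
tool_pos: [0.5067, -0.411, 0.2007]
tool_rot: [0.998, 0.057, -0.0, 0.0]
ft_force: [0.2, 0.2, -0.9]
width: 0.0001
grasp_force: 0.0
time: 3.05
tool_pos: [0.5056, -0.4115, 0.201]
tool_rot: [1.0, 0.001, -0.0, -0.0]
ft_force: [0.2, -0.8, -0.8]
width: 0.0002
grasp_force: 0.0
[(array([ 0.5087, -0.4118,  0.0662]), 0.72), (array([ 0.5381, -0.2404,  0.0071]), 0.19)]
[(array([ 0.5074, -0.4087,  0.0696]), 0.63)]
[ 0.5102648  -0.40754127  0.067     ]
t 3.25 tcp [ 0.5057 -0.4118  0.2018] yaw 0.001 shift [ 0.004 -0.003  0.406] dist mm 122.0 tilt [ 0.001 -0.001 -1.   ]
turn 0.006990949525969409
```

View pics/w1.png

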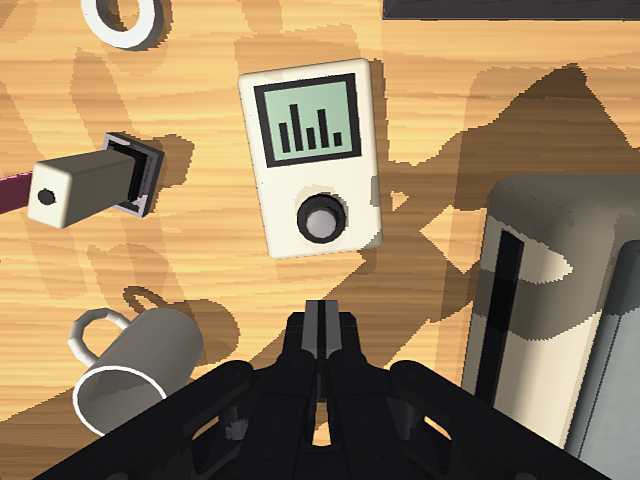

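The wrist view shows the button at (321,222), the probe's top at (50,195) and the cradle at (133,173).

```bash
python3 - <<'E'
from h import *
b=back("wrist",(321,222),.067); print(b)
plan([.508,-.4105,.075],0)
E
```

```text
[ 0.51067774 -0.41167905  0.067     ]
t 3.25 tcp [ 0.5057 -0.4118  0.2018] yaw 0.001 shift [ 0.008 -0.005  0.423] dist mm 127.0 tilt [ 0.001 -0.001 -1.   ]
turn 0.006990949525969409
```

```bash
python3 -m inch '[[[0.01,-0.003,0.15],[0,0,0],-1],[[0,0,0.15],[0,0,0],-1],[[0,0,0.12],[0,0,0],-1],[[0,0,0.013],[0,0,0],-1],[[0,0,0.013],[0,0,0],-1],[[0,0,0.013],[0,0,0],-1],[[0,0,0.01],[0,0,0],-1],[[0,0,0],[0,0,0],-1]]'
```

```text
time: 4.25
tool_pos: [0.5098, -0.4118, 0.0626]
tool_rot: [1.0, 0.0, 0.002, 0.002]
ft_force: [1.6, -0.4, 3.9]
width: -0.0001
grasp_force: 2.0
```

```bash
python3 -m inch '[[[0,0,0.005],[0,0,0],-1],[[0,0,0.005],[0,0,0],-1],[[0,0,0],[0,0,0],-1],[[0,0,0],[0,0,0],-1]]'
```

```text
time: 4.75
tool_pos: [0.5098, -0.4119, 0.061]
tool_rot: [1.0, 0.0, 0.002, 0.002]
ft_force: [0.3, -0.7, 11.5]
width: -0.0001
grasp_force: 5.4
```

```bash
python3 -m inch '[[[0,0,-0.18],[0,0,0],-1],[[0,0,-0.2],[0,0,0],-1],[[0,0,-0.19],[0,0,0],0],[[0.02,-0.145,0],[0,0,0],1],[[0.02,-0.145,0],[0,0,0],1],[[0.02,-0.145,0],[0,0,0],1],[[0.02,-0.145,0],[0,0,0],1],[[0,0,0],[0,0,0],1]]'
python3 - <<'E'
from h import *
optics.grab_frame("scene"); optics.grab_frame("side")
im=optics.grab_frame("wrist"); cv2.imwrite("pics/w2.png",im)
for n in("wrist","scene","side"):
 for l in("probe","cradle"):
  print(n,l,[(np.round(m["point"],4),m["conf"]) for m in optics.mark_of(n,l)])
plan([.537,-.238,.23],0)
for l in("probe","cradle"):
  try: print(l,rect("wrist",l,.012))
  except Exception as e: print(e)
E
```

```text
time: 5.75
tool_pos: [0.5324, -0.2334, 0.2278]
tool_rot: [1.0, 0.002, -0.001, -0.001]
ft_force: [-0.5, -0.0, 0.7]
width: 0.0855
grasp_force: 0.0
wrist probe [(array([ 0.5377, -0.2398,  0.0073]), 0.96), (array([ 5.217e-01, -1.471e-01,  5.000e-04]), 0.96)]
wrist cradle []
scene probe [(array([ 0.5358, -0.2368,  0.0006]), 0.92), (array([ 0.5218, -0.1496, -0.0015]), 0.68)]
scene cradle [(array([ 0.5328, -0.2431, -0.0022]), 0.52)]
side probe [(array([ 0.523 , -0.1452, -0.0047]), 0.76), (array([ 0.5382, -0.2372,  0.0045]), 0.73)]
side cradle [(array([ 0.5356, -0.2399, -0.    ]), 0.76)]
t 6.2 tcp [ 0.5324 -0.2375  0.2284] yaw -0.0013 shift [ 0.015  0.002 -0.005] dist mm 5.0 tilt [-0.  0. -1.]
turn -0.008512496720220976
probe (((522.8411254882812, -239.08551025390625), (41.23136520385742, 76.07443237304688), 69.14764404296875), array([322.15929204, 211.9380531 ]))
cradle (((536.9597778320312, -239.7410888671875), (47.05845642089844, 65.87203979492188), 67.19865417480469), array([321.54347826, 186.18478261]))
```

View pics/w2.png

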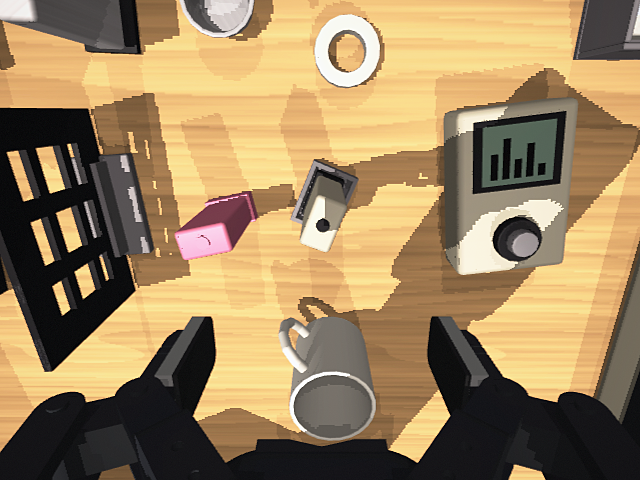

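The wrist view shows the probe's grip top at (322,225), the cradle at (325,190) and the pink look-alike at (218,228). I'll fit the probe's outline to get its pose.

```bash
cat > fit.py <<'E'
from h import *
from scipy.optimize import minimize
def box(a,b,z0,z1): return np.array([[i*a/2,j*b/2,z] for i in(-1,1) for j in(-1,1) for z in(z0,z1)])
PARTS=[box(.044,.028,0,.016),box(.040,.024,.016,.105)]
def render(cam,pose,parts,z):
    K,R,t=cam; x,y,w=pose; c,s=np.cos(w),np.sin(w); im=np.zeros((1920,2560),np.uint8)
    for B in parts:
        W=B@np.array([[c,s,0],[-s,c,0],[0,0,1]])+[x,y,z]
        p=(W@R.T+t)@K.T; p=(p[:,:2]/p[:,2:]*4).astype(np.float32)
        cv2.fillConvexPoly(im,cv2.convexHull(p).astype(np.int32),1)
    return cv2.resize(im.astype(np.float32),(640,480),interpolation=cv2.INTER_AREA)
def fit(cam,mask,p0,parts,z):
    f=lambda q:(lambda m:1-np.minimum(m,mask).sum()/np.maximum(m,mask).sum())(render(cam,q*np.array([.01,.01,.1]),parts,z))
    b=None
    for dw in(-.15,0,.15):
        q0=np.array([p0[0]*100,p0[1]*100,(p0[2]+dw)*10])
        o=minimize(f,q0,method="Nelder-Mead",options=dict(initial_simplex=q0+np.vstack([np.zeros(3),np.diag([.5,.5,1.5])]),xatol=.005,fatol=1e-5))
        if b is None or o.fun<b.fun:b=o
    return (b.x*[.01,.01,.1]).round(4),1-b.fun
E
python3 - <<'E'
from fit import *
optics.grab_frame("wrist");optics.grab_frame("scene");optics.grab_frame("side")
for n in("wrist","scene","side"):
    for m in optics.silhouettes(n,"probe"):
        k=m["pixels"].astype(np.float32)
        print(n,m["conf"],fit(P(n),k,(.537,-.238,-.35),PARTS,.005))
# grip top by brightness in the wrist view
im=cv2.imread("pics/w2.png"); h=im[180:255,295:360].min(2).astype(int)
k=np.zeros((480,640),np.float32); t=np.zeros_like(k); k[180:255,295:350]=(im[180:255,295:350].min(2)>150)
n,lab,st,ce=cv2.connectedComponentsWithStats(k.astype(np.uint8)); i=1+st[1:,4].argmax(); print(st[i],ce[i])
c=cv2.convexHull(np.argwhere(lab==i)[:,::-1].astype(np.int32)); cv2.fillConvexPoly(t,c,1)
print("top",fit(P("wrist"),t,(.537,-.238,-.35),[box(.04,.024,.1045,.105)],.005))
E
```

```text
wrist 0.7 (array([ 0.5396, -0.2373, -0.3586]), np.float64(0.950319766998291))
wrist 0.7 (array([ 0.537, -0.238, -0.5  ]), np.float64(0.0))
scene 0.68 (array([ 0.5382, -0.238 , -0.2022]), np.float64(0.8806495666503906))
scene 0.6 (array([ 0.537, -0.238, -0.5  ]), np.float64(0.0))
side 0.75 (array([ 0.5342, -0.2331, -0.5383]), np.float64(0.8586658835411072))
side 0.7 (array([ 0.5181, -0.1401, -1.2659]), np.float64(0.684876561164856))
[300 196  37  56 963] [316.82762201 228.39979232]
top (array([ 0.5401, -0.2379, -0.3753]), np.float64(0.7353324890136719))
```

```bash
python3 -m inch '[[[0.02,0,0],[0,0,0.81],0.3],[[0,0,0],[0,0,0.81],0.3],[[0,0,0],[0,0,0.81],0.3],[[0,0,0],[0,0,0],0.3]]'
python3 - <<'E'
from fit import *
plan([.539,-.2375,.065],-.365)
optics.grab_frame("wrist")
for m in optics.silhouettes("wrist","probe"):
    k=m["pixels"].astype(np.float32); print(fit(P("wrist"),k,(.539,-.238,-.36),PARTS,.005))
E
```

```text
time: 7.1
tool_pos: [0.5386, -0.2366, 0.2286]
tool_rot: [0.984, -0.18, 0.0, 0.0]
ft_force: [0.6, 0.1, -0.5]
width: 0.0555
grasp_force: 0.0
t 7.1 tcp [ 0.5386 -0.2366  0.2286] yaw -0.3629 shift [0.002 0.002 0.545] dist mm 164.0 tilt [ 0. -0. -1.]
turn 0.014097211582898561
(array([ 0.5398, -0.2379, -0.3601]), np.float64(0.9283592700958252))
(array([ 0.539, -0.238, -0.51 ]), np.float64(0.0))
```

```bash
python3 -m inch '[[[0.003,0.004,0.14],[0,0,0],0.3],[[0,0,0.14],[0,0,0],0.3],[[0,0,0.14],[0,0,0],0.3],[[0,0,0.125],[0,0,0],0.3],[[0,0,0],[0,0,0],0.3]]'
python3 -m inch '[[[0,0,0],[0,0,0],-1],[[0,0,0],[0,0,0],-1],[[0,0,0],[0,0,0],-1],[[0,0,0],[0,0,0],-1]]' 40
```

```text
time: 7.82
tool_pos: [0.5364, -0.2367, 0.0612]
tool_rot: [0.984, -0.181, -0.004, -0.001]
ft_force: [-0.3, 0.4, -0.3]
width: 0.0558
grasp_force: 0.0
time: 8.32
tool_pos: [0.5407, -0.239, 0.068]
tool_rot: [0.983, -0.181, 0.003, 0.001]
ft_force: [0.9, -0.2, 6.3]
width: 0.0237
grasp_force: 41.4
```

```bash
python3 -m inch '[[[0,0,-0.03],[0,0,0],-1],[[0,0,-0.1],[0,0,0],-1],[[0,0,-0.14],[0,0,0],-1],[[0,0,-0.14],[0,0,0],-1],[[0,0,-0.14],[0,0,0],-1],[[0,0,-0.13],[0,0,0],-1],[[0,0,0],[0,0,0],-1]]' 60
python3 - <<'E'
from fit import *
plan([.522,.08,.27],0.0)
s=r.sense(); print(s["width"],s["grasp_force"],s["ft_force"])
im=optics.grab_frame("wrist"); cv2.imwrite("pics/w3.png",im)
E
```

```text
time: 9.2
tool_pos: [0.5401, -0.2387, 0.2735]
tool_rot: [0.983, -0.181, 0.004, 0.001]
ft_force: [0.9, 0.9, -2.0]
width: 0.0232
grasp_force: 59.0
t 9.2 tcp [ 0.5401 -0.2387  0.2735] yaw -0.3644 shift [-0.435 -0.971  0.007] dist mm 319.0 tilt [ 0.007 -0.004 -1.   ]
turn -2.4291348821306085
0.023212015364694923 59.03079807758331 [ 0.85904667  0.88631969 -2.02405038]
```

View pics/w3.png

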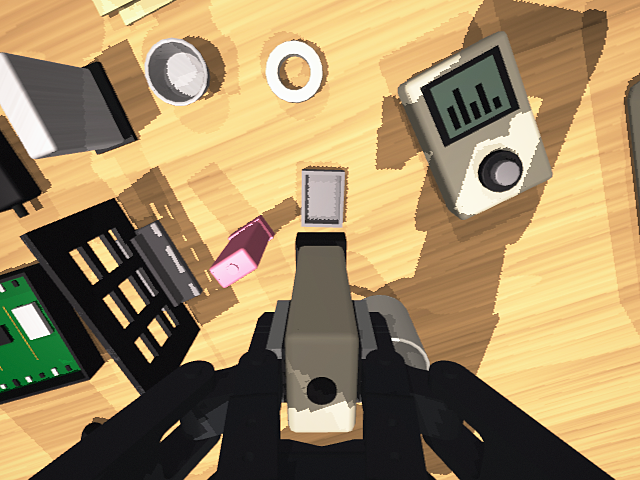

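The wrist view shows the probe held upright with its head's front edge at (322,240). The empty cradle is at (323,197), and the can is in view at (32,320). Crossing high over the cover.

```bash
python3 -m inch '[[[-0.06,-0.12,0],[0,0,0],-1],[[-0.075,-0.17,0],[0,0,0],-1],[[-0.075,-0.17,0],[0,0,0],-1],[[-0.075,-0.17,0],[0,0,0],-1],[[-0.075,-0.17,0],[0,0,0],-1],[[-0.075,-0.17,0],[0,0,0],-1],[[0,-0.1,0],[0,0,-0.8],-1],[[0,-0.08,0],[0,0,-0.8],-1]]'
python3 -m inch '[[[0,0,0],[0,0,-0.8],-1],[[0,0,0],[0,0,0],-1],[[0,0,0],[0,0,0],-1]]'
python3 - <<'E'
from fit import *
plan([.522,.143,.27],0.0)
im=optics.grab_frame("wrist"); cv2.imwrite("pics/w4.png",im)
optics.grab_frame("scene")
for n in("wrist","scene"):
  for l in("can_top","router","probe"):
    print(n,l,[(np.round(m["point"],4),m["conf"]) for m in optics.mark_of(n,l)[:2]])
optics.grab_frame("wrist")
for m in optics.silhouettes("wrist","shield_can"):
    k=m["pixels"].astype(np.float32); print("can fit",m["conf"],k.sum(),fit(P("wrist"),k,(.522,.143,.0),[box(.044,.028,0,.006)],.012))
E
```

```text
time: 10.25
tool_pos: [0.5361, 0.1331, 0.2657]
tool_rot: [0.998, -0.059, -0.003, 0.001]
ft_force: [0.3, -0.3, -1.9]
width: 0.0234
grasp_force: 59.3
time: 10.62
tool_pos: [0.5367, 0.1312, 0.2674]
tool_rot: [1.0, -0.003, -0.001, 0.0]
ft_force: [0.4, 0.4, -1.0]
width: 0.0233
grasp_force: 59.3
t 10.62 tcp [0.5367 0.1312 0.2674] yaw -0.0066 shift [-0.049 -0.039 -0.008] dist mm 19.0 tilt [-0.003 -0.001 -1.   ]
turn -0.043753917511444695
wrist can_top [(array([0.5225, 0.1436, 0.0178]), 0.83)]
wrist router [(array([ 0.5147,  0.2004, -0.0026]), 0.64), (array([ 5.266e-01, -2.620e-02,  1.000e-04]), 0.38)]
wrist probe [(array([0.5297, 0.1309, 0.2039]), 0.82), (array([ 0.5233, -0.1488,  0.0037]), 0.64)]
scene can_top [(array([0.5193, 0.143 , 0.0196]), 0.44), (array([0.5125, 0.2002, 0.0014]), 0.39)]
scene router [(array([ 0.5165,  0.2006, -0.001 ]), 0.64)]
scene probe [(array([0.535 , 0.1296, 0.2006]), 0.64), (array([ 0.5195, -0.1464, -0.0025]), 0.56)]
can fit 0.79 996.0 (array([ 0.5212,  0.1421, -0.0668]), np.float64(0.9328296780586243))
```

View pics/w4.png

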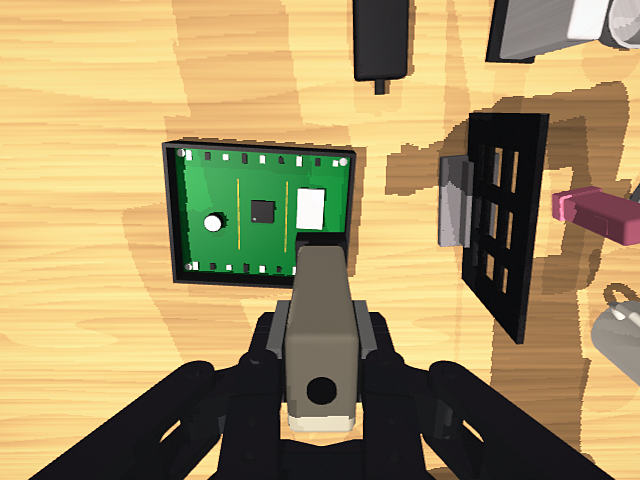

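The wrist view shows the bare can at (311,208), to the right of the chip (262,211) and the capacitor (213,222). The router is turned by about -0.06 rad. I'll refine with bright-pixel segmentation of the can.

```bash
python3 - <<'E'
from fit import *
im=cv2.imread("pics/w4.png"); k=np.zeros((480,640),np.float32); k[178:236,288:335]=(im[178:236,288:335].min(2)>140)
n,lab,st,_=cv2.connectedComponentsWithStats(k.astype(np.uint8)); i=1+st[1:,4].argmax(); print(st[i])
print("can",fit(P("wrist"),(lab==i).astype(np.float32),(.522,.143,-.05),[box(.044,.028,.0,.006)],.012))
optics.grab_frame("wrist"); k=optics.silhouettes("wrist","router")[0]["pixels"]
plan([.522,.1425,.15],-.06)
# probe offset in hand, from outside cameras (z from tcp)
s=r.sense()["tool_pos"]
for n in("scene","side"):
    optics.grab_frame(n)
    for m in optics.silhouettes(n,"probe"):
        print(n,fit(P(n),m["pixels"].astype(np.float32),(s[0],s[1],0),PARTS,s[2]-.063))
E
```

```text
[ 296  189   29   41 1044]
can (array([ 0.5217,  0.1435, -0.0648]), np.float64(0.9497758746147156))
t 11.22 tcp [0.5373 0.1316 0.2692] yaw -0.0046 shift [-0.051 -0.036  0.397] dist mm 121.0 tilt [ 0. -0. -1.]
turn 0.36951646129855154
scene (array([ 0.5373,  0.1316, -0.15  ]), np.float64(0.0))
scene (array([ 0.5415,  0.1296, -0.0519]), np.float64(0.7427847981452942))
side (array([ 0.5373,  0.1316, -0.15  ]), np.float64(0.0))
side (array([ 0.5313,  0.1342, -0.06  ]), np.float64(0.7146658897399902))
side (array([ 0.5373,  0.1316, -0.15  ]), np.float64(0.0))
```

```bash
python3 -m inch '[[[-0.051,-0.038,0],[0,0,0.2],-1],[[0,0,0.1],[0,0,0.19],-1],[[0,0,0.15],[0,0,0],-1],[[0,0,0.1],[0,0,0],-1],[[0,0,0.06],[0,0,0],-1],[[0,0,0],[0,0,0],-1],[[0,0,0],[0,0,0],-1]]'
python3 - <<'E'
from fit import *
plan([.522,.143,.093],-.064)
optics.grab_frame("wrist"); optics.grab_frame("side")
for n in("wrist","side"):
  print(n,[(np.round(m["point"],4),m["conf"]) for m in optics.mark_of(n,"probe")])
im=optics.grab_frame("side"); x,y=proj("side",[.522,.143,.06]).astype(int); print(x,y)
cv2.imwrite("pics/s5.png",cv2.resize(im[y-75:y+75,x-100:x+100],None,fx=4,fy=4,interpolation=2))
E
```

```text
time: 12.3
tool_pos: [0.5231, 0.1432, 0.1479]
tool_rot: [1.0, -0.031, 0.002, -0.0]
ft_force: [0.8, -0.3, -1.6]
width: 0.0235
grasp_force: 59.4
t 12.3 tcp [0.5231 0.1432 0.1479] yaw -0.063 shift [-0.004  0.001  0.183] dist mm 55.0 tilt [ 0.003  0.    -1.   ]
turn 0.00680936015486198
wrist [(array([0.5204, 0.1414, 0.0873]), 0.67)]
side [(array([ 0.5241, -0.1469, -0.0036]), 0.6), (array([0.5175, 0.142 , 0.0853]), 0.58)]
292 348
```

View pics/s5.png

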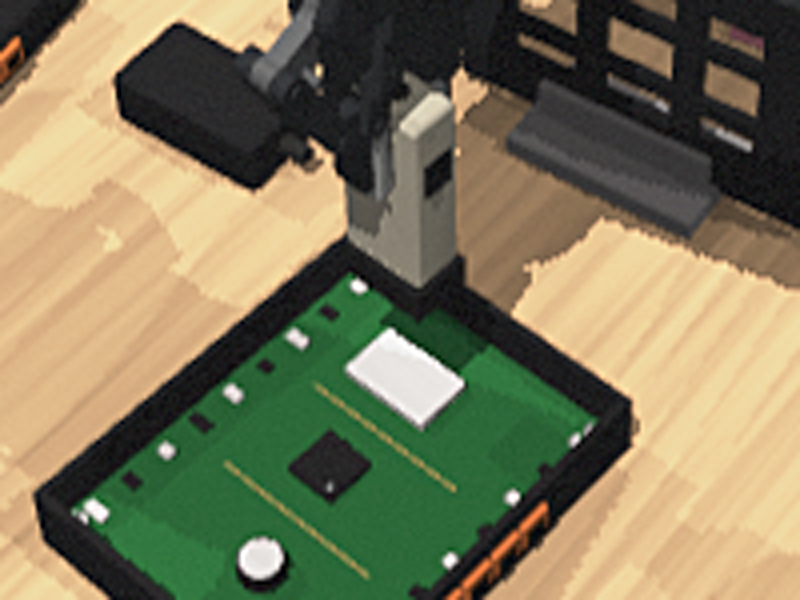

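```bash
python3 - <<'E'
from fit import *
s=r.sense(); T=Ro.from_quat(s["tool_rot"]).as_matrix()
g=lambda a,b,z: proj("wrist",s["tool_pos"]+T@np.array([a,b,z])).round(1)
for dx in(0,-.004): print(dx,"bottom front",g(.022+dx,-.014,.063),g(.022+dx,.014,.063),"headtop front",g(.022+dx,0,-.016+.063),"griptop front/back",g(.02+dx,0,-.042),g(-.02+dx,0,-.042))
print("z+4",g(.022,-.014,.067))
im=optics.grab_frame("wrist")
m=optics.silhouettes("wrist","probe")[0]["pixels"]; rr=np.where(m.any(1))[0]; print(rr.min(),rr.max()); 
for q in(rr.min()+3,rr.min()+8): c=np.where(m[q])[0]; print(q,c.min(),c.max())
cv2.imwrite("pics/w6.png",cv2.resize(im[180:330,220:420],None,fx=4,fy=4,interpolation=2))
E
```

```text
0 bottom front [297.  228.2] [346.  228.3] headtop front [321.5 237.1] griptop front/back [321.8 334.5] [321.5 434.9]
-0.004 bottom front [297.1 234.9] [345.8 235. ] headtop front [321.5 244.2] griptop front/back [321.8 345.6] [321.5 443.8]
z+4 [297.4 226.2]
232 432
235 296 345
240 295 346
```

View pics/w6.png

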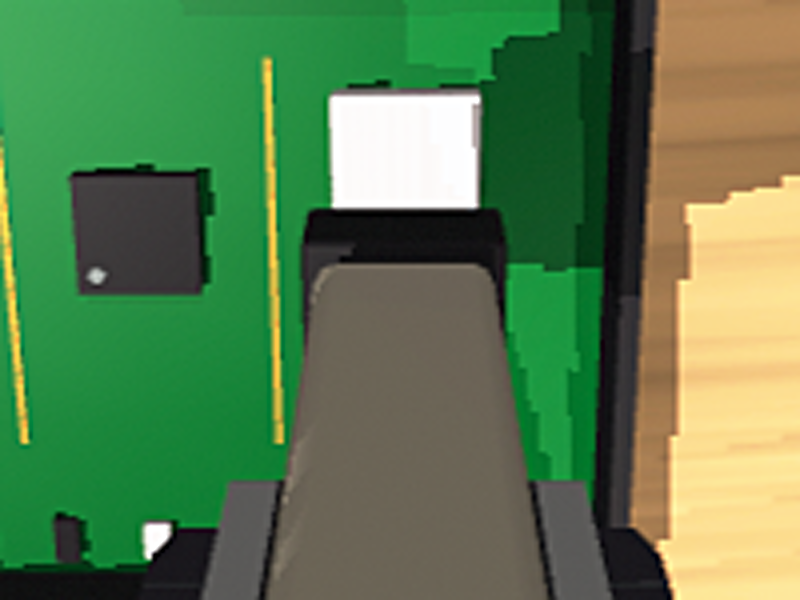

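The crop shows the can's far edge at about row 203, centred on column 321. The probe head's lower front edge is at row 232.5, also centred on column 321. Lateral position and yaw agree, so I only need the x offset.

```bash
python3 - <<'E'
from fit import *
s=r.sense()["tool_pos"]
a=back("wrist",(321.2,203.3),.018); b=back("wrist",(321.3,232.5),s[2]-.063)
u=np.array([np.cos(.063),-np.sin(.063)])
print(a,b, "can c",a[:2]-.022*u,"probe c",b[:2]-.022*u)
plan([.522,.143,.093],-.064)
E
```

```text
[0.54346711 0.14188232 0.018     ] [0.541852   0.14193831 0.08370328] can c [0.52151076 0.1432674 ] probe c [0.51989564 0.1433234 ]
t 12.65 tcp [0.5224 0.1431 0.1467] yaw -0.063 shift [-0.001  0.     0.179] dist mm 54.0 tilt [ 0.001  0.    -1.   ]
turn 0.00686692468576657
```

```bash
python3 -m inch '[[[0.005,0,0.04],[0,0,0],-1],[[0,0,0.05],[0,0,0],-1],[[0,0,0.04],[0,0,0],-1],[[0,0,0.025],[0,0,0],-1],[[0,0,0.015],[0,0,0],-1],[[0,0,0.008],[0,0,0],-1],[[0,0,0],[0,0,0],-1],[[0,0,0],[0,0,0],-1]]'
python3 -m inch '[[[0,0,0],[0,0,0],-1],[[0,0,0],[0,0,0],-1],[[0,0,0],[0,0,0],-1],[[0,0,0],[0,0,0],-1]]'
python3 - <<'E'
from fit import *
plan([.5235,.143,.093],-.064)
im=optics.grab_frame("wrist"); optics.grab_frame("side"); optics.grab_frame("scene")
for n in("wrist","side","scene"):
  print(n,[(np.round(m["point"],4),round(m["conf"],2)) for m in optics.mark_of(n,"probe")])
s=r.sense(); print(s["tool_pos"],s["grasp_force"],s["ft_force"])
a=im[160:310,220:420]; b=optics.grab_frame("side"); x,y=proj("side",[.522,.143,.04]).astype(int)
b=b[y-75:y+75,x-100:x+100]
cv2.imwrite("pics/f7.png",cv2.resize(np.vstack([a,b]),None,fx=2,fy=2,interpolation=2))
# tall crop: top wrist, bottom side
E
```

```text
time: 13.65
tool_pos: [0.5239, 0.143, 0.0932]
tool_rot: [1.0, -0.031, 0.001, -0.0]
ft_force: [-0.7, -0.9, -1.4]
width: 0.0233
grasp_force: 59.4
time: 14.15
tool_pos: [0.5236, 0.143, 0.0927]
tool_rot: [1.0, -0.031, 0.0, 0.0]
ft_force: [-0.3, 0.1, -2.2]
width: 0.023
grasp_force: 59.4
t 14.15 tcp [0.5236 0.143  0.0927] yaw -0.0629 shift [-0.    -0.    -0.001] dist mm 0.0 tilt [ 0. -0. -1.]
turn 0.007005350284314446
wrist [(array([0.52  , 0.1409, 0.0329]), 0.79)]
side [(array([ 0.5238, -0.1463, -0.002 ]), 0.85), (array([0.518 , 0.1388, 0.0293]), 0.62)]
scene [(array([0.5216, 0.1433, 0.025 ]), 0.9), (array([ 0.5236, -0.1486, -0.0007]), 0.63)]
[0.52355209 0.14295389 0.09266743] 59.381529092788696 [ 0.60479085 -0.12934427 -1.74273703]
```

View pics/f7.png

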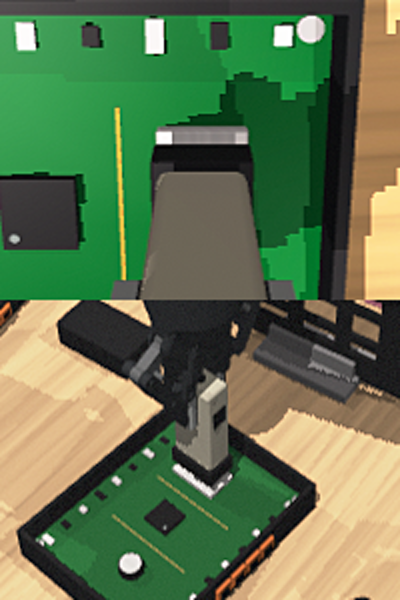

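The wrist crop shows the head centred sideways over the can, with the can's far edge at row 223.5 and the head's at row 233. The side crop shows a gap all round. One last numeric check before handing in.

```bash
python3 - <<'E'
from fit import *
s=r.sense()["tool_pos"]
d=back("wrist",(321,223.5),.018)-back("wrist",(321.3,233),s[2]-.063); print(d)
if abs(d[0])<.003 and abs(d[1])<.003: print(order.sign_off())
E
```

```text
[ 2.23818267e-03  3.50226569e-05 -1.16956341e-02]
the job is handed in; nothing more can be done
None
```

The zero button was pressed with the probe still in its cradle, and I handed the job in with the probe held about 12 mm above the shield can, centred to about 2 mm and lined up with it; the verdict wasn't shown.

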